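Unlock the child-proof cap of the square cleaner bottle on a market stall

ROBOT

A 7-joint arm with a two-finger parallel gripper is mounted at the origin on the work surface. World frame = base frame: x ahead of the robot, y to its left, z up, the work surface at z = 0. Lengths are in m, angles in rad, forces in N, time in s.
With the tool pointing down it reaches from about 0.4 to 0.9 m from the base axis. Payload 5.6 kg.
Tool frame: the origin (TCP) lies midway between the tips of the shut fingers; the grasp point (between the pads) lies 19 mm behind it; y points along the fingers, z is the direction in which the jaws open and shut, and the axes are right-handed (so a half turn about y gives the same grasp; the last joint's range is limited). The gripper opens to 92 mm and grips with 3 to 60 N. Pads are 20 mm wide; open, the fingers measure 128 mm over their backs; the gripper's body (75 mm by 189 mm) begins 69 mm behind the grasp point.
Start: joints at [1.234, 0.468, -0.012, 1.603, 0.006, 1.071, -0.056], TCP at [0.188, -0.622, 0.178] pointing down, gripper open.
Joint ranges: [-2.53, 2.53], [-0.31, 2.02], [-1.57, 1.55], [0.28, 2.44], [-1.29, 4.43], [0.15, 1.84], [-2.92, 2.92]. Speed limits (rad/s): [2.57, 2.57, 3.14, 3.14, 3.14, 3.14, 3.14].

INTERFACE

Orientations are given as a 3x3 rotation matrix whose columns are the frame's x, y, z axes.
In Python, from station import env, effector, solver, viewer, workorder, search_frame, tip_of gives the robot as it stands. Calls block until the motion is done:
- env.reach(position, orientation): joint-space move of the TCP to a pose.
- env.movel(position, frame=None, rate=0.15): straight line of the TCP; frame=None keeps the orientation; rate is the mean speed in m/s.
- env.goto_joints(angles): joint-space move.
- effector.release() and effector.grasp(squeeze=None): open the fingers fully, or close them until they stop; squeeze is the grip in N (None keeps the last).
- env.pause(seconds).
- solver.inverse_kinematics(position, orientation): joint angles nearest the present ones, or None.
- env.sense(): the state.
- viewer.read_camera(name): name is "scene" or "top" or "wrist"; returns (picture, depth): 480x640x3 uint8, red, green, blue; 480x640 float32, m along the optical axis (not along the pixel's ray), 0 where there is no reading.
- viewer.camera_info(name): a dict with "intrinsics" (3x3 intrinsics, pixels), "dist_coeffs" ([k1, k2, p1, p2, k3] as OpenCV has them; the pictures are not rectified), "eye" and "rotation" of the camera in the world; the wrist camera has in their place "T_tool_cam" (4x4, takes a point from camera to tool coordinates, whose origin is the TCP and whose axes are the tool frame's). Camera axes: x right, y up, looking along -z (the intrinsics and any distortion apply to the point x, -y, -z); pixel columns grow to the right and rows downward; lengths in m; the calibration is good to about 2 mm. A picture is of the moment at which its call begins: read the wrist's pose just before it. camera_info takes no time and is no camera call.
A pose or a line that the arm cannot do raises env.PlanningError and nothing moves.
- workorder.finish_job(): hands the job in, once; it reports no verdict.
Trained networks look in the newest picture that a camera, given by its name, has taken for a name from the list of things; names that differ only in an ending like _2 or _b are one class to them, and where a whole thing is asked for, a point or a joint stands for the part that bears it (a point fixed in the world has none). Each returns a list of dicts, best first, with "score" (0 to 1); they miss things now and then, are a little off and sometimes report something else, mostly with a low value. They report only what shows in the picture. A call takes as long as a camera call. They do not tell look-alikes from the thing itself.
- search_frame(camera, name): "at" ([x, y, z] in m, in world coordinates, good to about 4 mm: the middle of the surface that is visible of it).
- tip_of(camera, name): "at" ([x, y, z] in m, in world coordinates, good to about 4 mm: a listed point, or the origin of a listed thing).
The state is a dict: "t": time; "joint_positions": joint angles; "joint_velocities": joint speeds; "tau": joint torques, N m; "ee_pos": TCP position; "tcp_rot": TCP orientation; "wrist_force": force on the tool from outside, world axes, zero at the start; "moment": the same for the moment, N m; "gripper_width": finger opening in m.
Only numpy, scipy, OpenCV 4.12 (cv2) and the standard library are available. Lean on these libraries where they do the work, as an engineer would, in place of code of your own. Each camera call takes 0.05 s, during which the arm holds its last target.

TASK

It is time to wipe down the stall table: unlock the child-proof cap of the square white cleaner bottle. Press the cap down and, keeping it pressed, turn it anticlockwise (seen from above) past its catch, most of a quarter turn, then let go so that it springs back up unlocked. Leave the cap of the round white bottle as it is.

Things in the scene. Friction and masses are not known exactly. Their poses are not given: they have to be found in the camera images.
- square_cap_mid (a point): Point on the upright axis of the round grey ribbed cap of the white bottle that is square in plan, half-way up the cap. Cap 46 mm wide, 34 mm tall; when up, this point is 167 mm above the table, cap edge at 150, flat top at 184 mm. Below: neck ring 42 mm wide, then from 124 mm down the body, 76 mm square. The bottle is held fast in a steel dish 110 mm wide. Free for fingers above 130 mm.
- square_cap_turn (a joint): Turn of the square bottle's cap about its upright axis, rad: 0 locked, growing anticlockwise seen from above, end stop at 1.4. With the cap up a catch blocks it at about 0.1; pressed down 3.5 mm or more it turns easily (0.04 N m) and is past the catch at about 0.8. Let go there, it springs up and the catch stops it turning back. A white ridge on its top shows the turn.
- square_cap_press (a joint): How far the square bottle's cap is pressed down, m: 0 up, 0.007 fully down. A spring pushes it up with 4 N when up and 11 N when fully down. From 0.0035 on it can be turned past the catch.
- round_cap_turn (a joint): The same turn, rad, for the same cap on the white bottle that is round in plan (76 mm wide, same height and dish); it stays locked, near 0. The two bottles and a loose green oil bottle (62 mm wide, 215 mm tall) stand in a row across the table in any order, axes 180 mm apart or more, small loose jars (under 80 mm tall) between them.
Things that resemble listed ones, but are neither listed nor needed, are in the scene too. What is shaped like the part that bears square_cap_mid but turquoise is not meant. What is shaped like the part that bears round_cap_turn but blue is not meant.

How it is judged:
On the way, in this order (a step that is already met when the one before it is completed fails the run):
1. the square bottle's cap is pressed down while still locked (value of joint square_cap_press above 0.002 m and value of joint square_cap_turn below 0.35 rad), for 0.04 s.
2. the pressed cap is turned past its catch (value of joint square_cap_turn above 0.7 rad), for 0.1 s.
At the end, for the whole second after the job is handed in: The square bottle's cap is turned past its catch (more than 0.7 rad), let go and back up (pressed less than 1.5 mm), and the round bottle's cap is still locked (less than 0.3 rad) (value of joint square_cap_turn above 0.7 rad and value of joint square_cap_press below 0.0015 m and value of joint round_cap_turn below 0.3 rad); the robot touches nothing.
It fails at once if the round bottle's cap is unlocked (value of joint round_cap_turn above 0.3 rad).
It also fails if it takes over 32 s, if anything falls off the work surface, if the arm or the gripper's body presses on something with over 40 N, if the wrist force passes 120 N, or if a joint passes its speed limit or range.

## Working session

There is one attempt and no reset: what is moved stays moved. The work goes in short steps, each a Python script; the robot and the scene stay as the last script left them, time stands still between calls to the robot, and variables do not carry over. Pictures are saved under pics/ and viewed, and the job is handed in when it is done.

```bash
mkdir -p pics; ls
python3 - <<'E'
from station import *
import cv2,numpy as np
s=env.sense();print(s['t'],s['ee_pos'],np.round(s['tcp_rot'],2).tolist(),s['gripper_width'])
for c in['scene','top']:
    p,d=viewer.read_camera(c);cv2.imwrite(f'pics/{c}0.png',p[:,:,::-1])
    print(c,viewer.camera_info(c))
    for n in['square_cap_mid','round_cap_turn','square_cap_turn']:
        print(n,'tip',tip_of(c,n) if n=='square_cap_mid' else '', 'sf',search_frame(c,n))
print(env.sense()['t'])
E
```

```text
pics
0.0 [ 0.18796701 -0.62155865  0.17743364] [[-0.96, -0.0, 0.29], [-0.29, 0.0, -0.96], [0.0, -1.0, -0.0]] 0.09208287272980537
scene {'intrinsics': array([[460.91420955,   0.        , 313.86321005],
       [  0.        , 460.91420955, 245.84563873],
       [  0.        ,   0.        ,   1.        ]]), 'dist_coeffs': array([0.01500612, 0.        , 0.        , 0.        , 0.        ]), 'eye': array([0.81162995, 0.55496122, 0.51434747]), 'rotation': array([[-0.88848964, -0.23401403,  0.39474498],
       [ 0.45885115, -0.46515763,  0.75702312],
       [ 0.00646461,  0.85373639,  0.52066534]])}
square_cap_mid tip [{'at': [0.6502, -0.004, 0.1676], 'score': 0.95}, {'at': [0.4675, 0.0154, 0.1676], 'score': 0.82}] sf [{'at': [0.4767, 0.0266, 0.1809], 'score': 0.87}, {'at': [0.6539, 0.0124, 0.1816], 'score': 0.58}]
round_cap_turn tip  sf [{'at': [0.5621, 0.2739, 0.1825], 'score': 0.72}, {'at': [0.4001, 0.2801, 0.1776], 'score': 0.68}]
square_cap_turn tip  sf [{'at': [0.4781, 0.0297, 0.177], 'score': 0.97}, {'at': [0.6515, 0.0095, 0.1813], 'score': 0.59}]
top {'intrinsics': array([[499.167397
[... 253 characters left out ...]
.01024713, 0.92462649]), 'rotation': array([[-0.02865037,  0.98005938, -0.19662852],
       [-0.99936673, -0.032237  , -0.01506367],
       [-0.021102  ,  0.19607242,  0.98036234]])}
square_cap_mid tip [{'at': [0.6508, -0.0067, 0.1649], 'score': 0.86}, {'at': [0.4699, 0.0183, 0.1706], 'score': 0.56}] sf [{'at': [0.4659, 0.0187, 0.1834], 'score': 0.95}, {'at': [0.6435, -0.008, 0.181], 'score': 0.76}, {'at': [0.5492, 0.2584, 0.1833], 'score': 0.56}]
round_cap_turn tip  sf [{'at': [0.3901, 0.2669, 0.1868], 'score': 0.84}, {'at': [0.5487, 0.2561, 0.1823], 'score': 0.73}]
square_cap_turn tip  sf [{'at': [0.6399, -0.0023, 0.1798], 'score': 0.7}, {'at': [0.4673, 0.0155, 0.1833], 'score': 0.66}]
0.5
```

View pics/scene0.png

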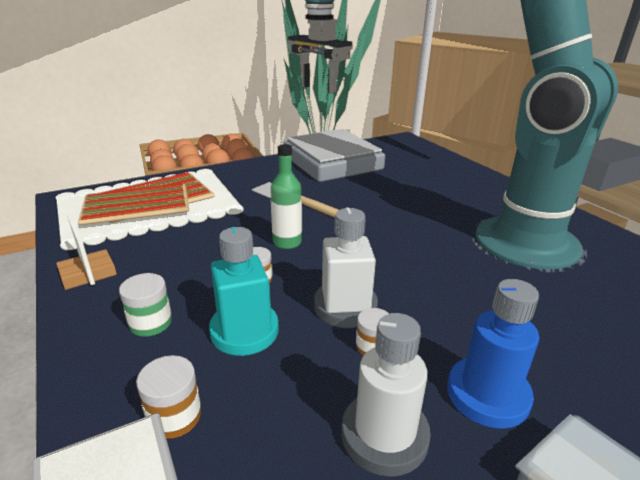

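View pics/top0.png

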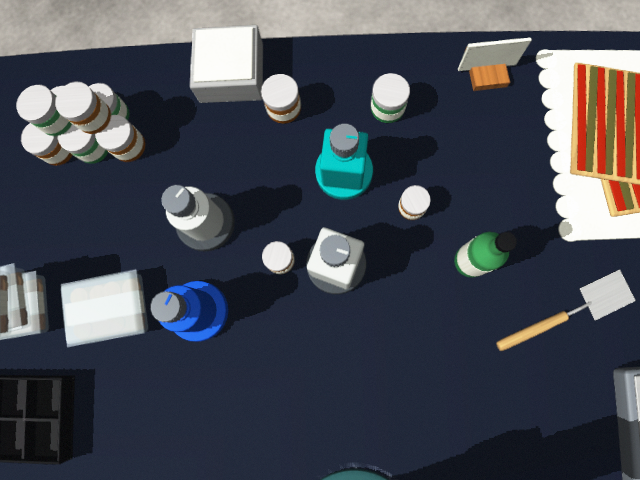

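The square white bottle is at scene (348,230) and top (335,250). The turquoise one, at top (344,140), is the look-alike. The networks' second hit, about (0.468, 0.017), matches the white bottle. I'll refine this with depth.

```bash
cat > h.py <<'E'
from station import *
import cv2,numpy as np
from scipy.optimize import least_squares
def cloud(c,pose=None):
    p,d=viewer.read_camera(c);i=viewer.camera_info(c)
    v,u=np.nonzero(d>0)
    n=cv2.undistortPoints(np.stack([u,v],1).astype(float).reshape(-1,1,2),i['intrinsics'],i['dist_coeffs'])[:,0]
    z=d[v,u];P=np.c_[n[:,0]*z,-n[:,1]*z,-z]
    if pose is None: W=P@i['rotation'].T+i['eye']
    else:
        T=i['T_tool_cam'];W=(P@T[:3,:3].T+T[:3,3])@pose[1].T+pose[0]
    return p,W,p[v,u]
def capfit(W,g,zlo=.178,zhi=.190,r=.035):
    m=(np.hypot(W[:,0]-g[0],W[:,1]-g[1])<r)&(W[:,2]>zlo)&(W[:,2]<zhi);Q=W[m]
    (c,rad)=cv2.minEnclosingCircle(Q[:,:2].astype(np.float32));return len(Q),np.round(c,4),round(rad,4),np.round(np.median(Q[:,2]),4),np.round(Q[:,:2].mean(0),4)
def down(a): # jaw axis at yaw a
    z=np.array([np.cos(a),np.sin(a),0]);y=np.array([0,0,-1.]);return np.c_[np.cross(y,z),y,z]
E
python3 - <<'E'
from h import *
for c in['scene','top']:
    p,W,col=cloud(c);print(c,capfit(W,(.468,.017)))
q0=env.sense()['joint_positions']
for a in np.arange(-180,180,20):
    q=solver.inverse_kinematics(np.array([.468,.017,.15]),down(np.radians(a)))
    print(a,None if q is None else np.round(q,2))
E
```

```text
scene (424, array([0.47  , 0.0181]), 0.0234, np.float64(0.1852), array([0.4723, 0.0216]))
top (732, array([0.4693, 0.0187]), 0.0236, np.float64(0.1851), array([0.4687, 0.0183]))
-180 [ 0.92  0.56 -1.3   2.01  0.62  1.06  2.47]
-160 [-1.18  0.48  1.38  2.11 -0.57  1.01 -2.29]
-140 [ 0.3   0.24 -0.46  2.04  0.13  0.9  -2.68]
-120 [ 0.37  0.25 -0.55  2.03  0.17  0.9  -2.36]
-100 [ 0.42  0.26 -0.6   2.03  0.19  0.9  -2.02]
-80 [ 0.45  0.27 -0.63  2.03  0.2   0.91 -1.69]
-60 [ 0.48  0.28 -0.68  2.03  0.22  0.91 -1.35]
-40 [ 0.51  0.28 -0.71  2.03  0.23  0.91 -1.02]
-20 [ 0.54  0.29 -0.74  2.02  0.25  0.92 -0.68]
0 [ 0.57  0.3  -0.78  2.02  0.27  0.92 -0.35]
20 [ 0.61  0.31 -0.83  2.02  0.29  0.93 -0.02]
40 [ 0.65  0.33 -0.88  2.02  0.31  0.93  0.3 ]
60 [ 0.69  0.35 -0.93  2.02  0.34  0.94  0.63]
80 [ 0.75  0.38 -1.02  2.01  0.4   0.96  0.93]
100 [ 0.8   0.41 -1.08  2.01  0.44  0.98  1.23]
120 [ 0.92  0.56 -1.3   2.01  0.62  1.06  1.42]
140 [ 0.92  0.56 -1.3   2.01  0.62  1.06  1.77]
160 [ 0.92  0.56 -1.3   2.01  0.62  1.06  2.12]
```

Run:
```python
from h import *
s=env.sense();p=np.array(s['ee_pos']);
env.movel(p+[0,0,.14],rate=.25)
env.reach(np.array([.4696,.0185,.29]),down(np.radians(-50)))
s=env.sense();print(s['t'],s['ee_pos'],np.round(s['joint_positions'],2),s['wrist_force'])
p,W,col=cloud('wrist',(np.array(s['ee_pos']),np.array(s['tcp_rot'])))
cv2.imwrite('pics/w1.png',p[:,:,::-1]);print(capfit(W,(.4696,.0185)))
p,W,col=cloud('scene');cv2.imwrite('pics/s1.png',p[:,:,::-1])
print(env.sense()['t'])
```

```text
3.7917 [0.4698638  0.01744151 0.28994819] [ 0.65  0.13 -0.81  1.84  0.1   1.21 -1.07] [-0.21135613 -1.00344602  0.16137258]
(2199, array([0.4682, 0.0165]), 0.0235, np.float64(0.184), array([0.469 , 0.0171]))
3.8917
```

View pics/w1.png

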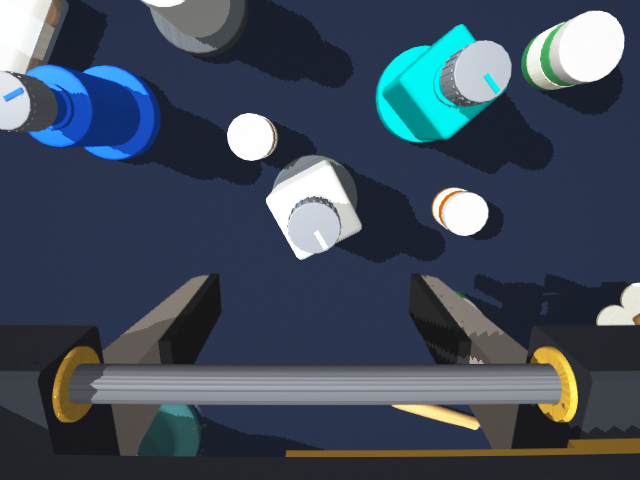

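View pics/s1.png

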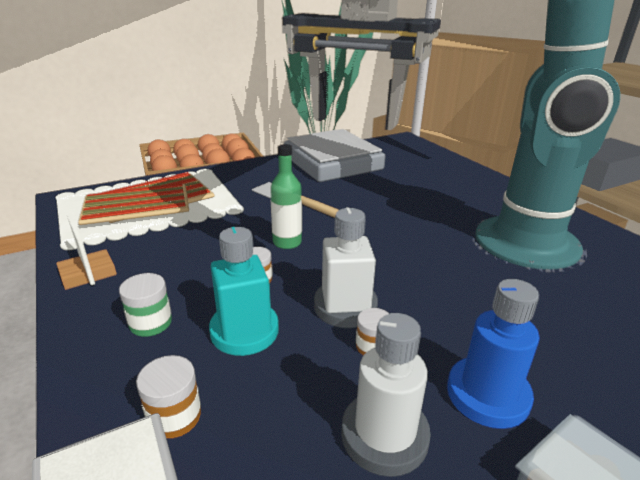

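The wrist picture shows the grey cap at (314,225), centred between the fingers over the white square body. The three fits agree to about 1.5 mm, so I'll descend, grip and press.

Run:
```python
from h import *
def st(l):
    s=env.sense();print(l,round(s['t'],2),np.round(s['ee_pos'],4),np.round(s['wrist_force'],1),np.round(s['moment'],2),round(s['gripper_width'],4),np.round(s['joint_positions'][-1],3));return s
c=np.array([.469,.0177])
env.movel(np.r_[c,.150],rate=.12);st('down')
effector.grasp(squeeze=40);st('grip')
env.movel(np.r_[c,.1440],rate=.03);st('press')
env.movel(np.r_[c,.1435],rate=.03);s=st('press2')
```

```text
down 5.21 [0.4696 0.0178 0.1506] [ 0.6 -0.6 -0.4] [-0.03 -0.07  0.05] 0.0916 -1.222
grip 6.56 [0.469  0.0177 0.15  ] [ 0.4  1.  -0.4] [-0.06  0.   -0.  ] 0.0003 -1.222
press 6.91 [0.4696 0.0177 0.1444] [-1.4 -0.9  7.8] [-0.13  0.29  0.01] 0.0007 -1.23
press2 7.16 [0.4696 0.0177 0.1441] [-1.2 -0.5  7.5] [-0.12  0.31  0.01] 0.0002 -1.231
```

The gripper closed to 0 mm, so the cap isn't between the pads, yet 7.5 N pushes up. I'll look before moving anything.

Run:
```python
from h import *
for c in['scene','top','wrist']:
    p,d=viewer.read_camera(c);cv2.imwrite(f'pics/{c}2.png',p[:,:,::-1])
s=env.sense();print(np.round(s['tcp_rot'],3),s['gripper_width'],viewer.camera_info('wrist')['T_tool_cam'])
```

```text
[[-0.766  0.001  0.643]
 [-0.643 -0.    -0.766]
 [-0.001 -1.     0.001]] 0.0003553855324300259 [[-8.89356577e-04 -9.66404328e-01 -2.57025066e-01 -7.14377713e-02]
 [ 4.53293765e-04  2.57024752e-01 -9.66404714e-01 -2.06169881e-01]
 [ 9.99999502e-01 -9.75986248e-04  2.09478403e-04  4.85525022e-04]
 [ 0.00000000e+00  0.00000000e+00  0.00000000e+00  1.00000000e+00]]
```

View pics/scene2.png

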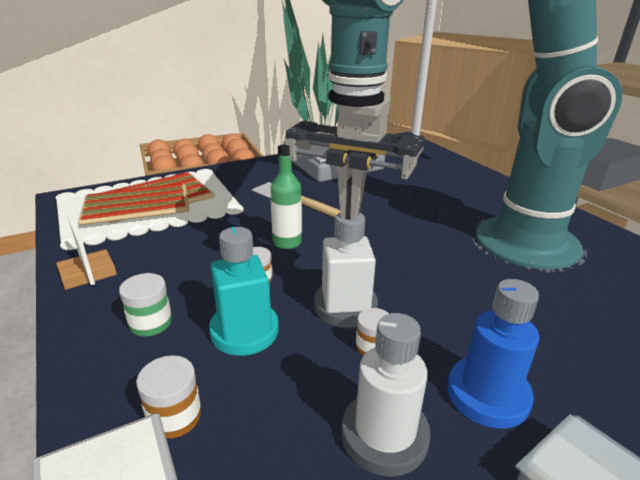

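View pics/wrist2.png

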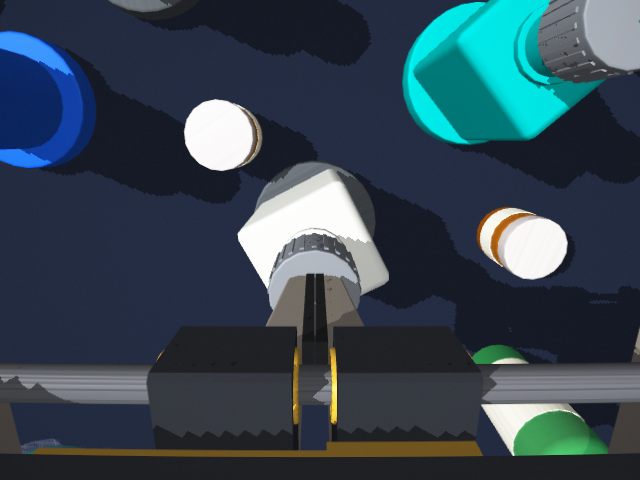

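View pics/top2.png

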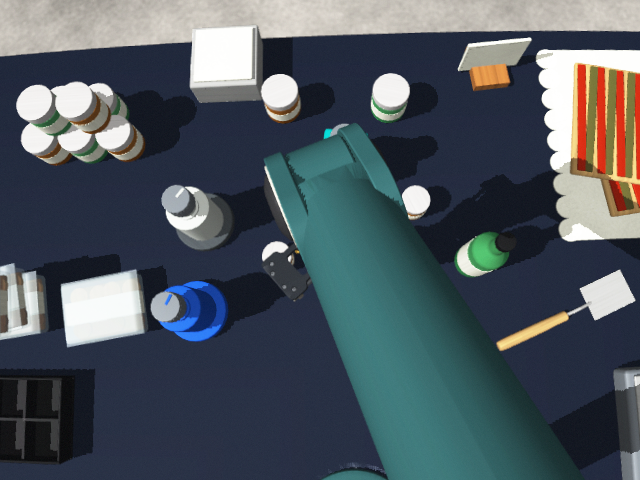

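The closed fingertips are standing on top of the cap, seen at wrist (315,280) and scene (350,215). So the real tips sit higher than the reported TCP by about 37 mm. I'll measure that with the depth data.

Run:
```python
from h import *
s=env.sense();i=viewer.camera_info('wrist')
p,d=viewer.read_camera('wrist')
def pt(u,v):
    n=cv2.undistortPoints(np.array([[[u,v]]],float),i['intrinsics'],i['dist_coeffs'])[0,0];z=d[v,u]
    P=i['T_tool_cam'][:3]@np.r_[n[0]*z,-n[1]*z,-z,1];return z,np.round(P,4),np.round(s['tcp_rot']@P+s['ee_pos'],4)
for u,v in[(310,278),(320,278),(310,290),(320,310),(300,300),(330,300),(310,265),(290,265),(315,240),(300,205),(280,290)]:print(u,v,*pt(u,v))
p,W,col=cloud('wrist',(np.array(s['ee_pos']),np.array(s['tcp_rot'])))
print(capfit(W,(.4696,.0178),zlo=.172)); 
p,W,col=cloud('scene')
m=(np.hypot(W[:,0]-.4696,W[:,1]-.0178)<.05)&(W[:,2]>.12)
for lo in np.arange(.12,.3,.01):
    Q=W[m&(W[:,2]>=lo)&(W[:,2]<lo+.01)]
    if len(Q):print(round(lo,2),len(Q),np.round(Q.mean(0),3),np.round(np.ptp(Q,0),3))
```

```text
310 278 0.17444013 [-0.0093 -0.0422 -0.0016] [0.4756 0.025  0.1863]
320 278 0.17392942 [-0.0095 -0.0427  0.003 ] [0.4787 0.0216 0.1868]
310 290 0.16042142 [-0.0094 -0.0567 -0.0015] [0.4757 0.0249 0.2008]
320 310 0.14208467 [-0.0092 -0.0757  0.0025] [0.4781 0.0218 0.2198]
300 300 0.1510364 [-0.0091 -0.0665 -0.0053] [0.473  0.0278 0.2105]
330 300 0.15026303 [-0.0094 -0.0672  0.0066] [0.481  0.0188 0.2113]
310 265 0.17935783 [-0.0135 -0.036  -0.0017] [0.4788 0.0278 0.1801]
290 265 0.18050945 [-0.0131 -0.0349 -0.0113] [0.4723 0.0349 0.179 ]
315 240 0.19203289 [-0.0217 -0.0207  0.0007] [0.4866 0.0312 0.1648]
300 205 0.22900893 [-0.0326  0.0205 -0.0084] [0.4892 0.0452 0.1236]
280 290 0.18284915 [-0.0007 -0.0358 -0.0163] [0.4596 0.0307 0.1798]
(3101, array([0.4684, 0.0166]), 0.0236, np.float64(0.1797), array([0.4774, 0.0244]))
0.12 878 [0.477 0.028 0.125] [0.092 0.093 0.01 ]
0.13 149 [0.476 0.028 0.134] [0.037 0.035 0.01 ]
0.14 70 [0.478 0.029 0.144] [0.033 0.027 0.01 ]
0.15 170 [0.478 0.031 0.155] [0.043 0.04  0.01 ]
0.16 164 [0.479 0.031 0.165] [0.04  0.039 0.01 ]
0.17 182 [0.478 0.032 0.175] [0.046 0.033 0.01 ]
0.18 243 [0.474 0.024 0.183] [0.044 0.043 0.01 ]
0.19 113 [0.474 0.024 0.195] [0.031 0.023 0.01 ]
0.2 134 [0.475 0.024 0.205] [0.033 0.024 0.01 ]
0.21 129 [0.475 0.024 0.215] [0.033 0.024 0.01 ]
0.22 147 [0.475 0.024 0.225] [0.037 0.027 0.01 ]
0.23 155 [0.476 0.025 0.235] [0.037 0.027 0.01 ]
0.24 183 [0.474 0.023 0.245] [0.039 0.03  0.01 ]
0.25 176 [0.475 0.023 0.255] [0.038 0.031 0.01 ]
0.26 124 [0.476 0.027 0.265] [0.054 0.045 0.01 ]
0.27 193 [0.486 0.037 0.277] [0.09  0.059 0.01 ]
0.28 469 [0.485 0.037 0.285] [0.092 0.097 0.01 ]
0.29 459 [0.484 0.034 0.295] [0.061 0.061 0.01 ]
```

Depth puts the tips at tool y = -36 mm, i.e. 36 mm behind the reported TCP. The cap top is at 0.180, so it is pressed about 4 mm. The gripper's body starts at about z 0.27, which agrees with the same shift. I'll back off, open, and regrip with that correction.

```bash
cat >> h.py <<'E'
def st(l):
    s=env.sense();print(l,round(s['t'],2),np.round(s['ee_pos'],4),np.round(s['wrist_force'],1),np.round(s['moment'],2),round(s['gripper_width'],4),np.round(s['joint_positions'][-1],3));return s
E
python3 - <<'E'
from h import *
c=np.array([.469,.0175])
env.movel(np.r_[c,.175],rate=.12)
effector.release();st('open')
env.movel(np.r_[c,.130],rate=.1);st('mid')
s=st('x')
if abs(s['wrist_force'][2])<4:
    env.movel(np.r_[c,.1125],rate=.06);st('down')
    effector.grasp(squeeze=40);st('grip')
p,d=viewer.read_camera('scene');cv2.imwrite('pics/s3.png',p[:,:,::-1])
E
```

```text
open 9.25 [0.469  0.0175 0.175 ] [ 0.6 -0.3 -0.3] [ 0.01  0.02 -0.01] 0.0921 -1.188
mid 9.85 [0.4692 0.0178 0.1301] [ 0.2 -0.5  0.5] [-0.03 -0.06 -0.  ] 0.0913 -1.25
x 9.85 [0.4692 0.0178 0.1301] [ 0.2 -0.5  0.5] [-0.03 -0.06 -0.  ] 0.0913 -1.25
down 10.29 [0.4687 0.0176 0.1122] [-0.  -0.1  0.3] [-0.08 -0.02 -0.01] 0.092 -1.276
grip 11.06 [0.4689 0.0176 0.1125] [ 0.1 -0.1  0.5] [0.02 0.12 0.01] 0.0452 -1.276
```

View pics/s3.png

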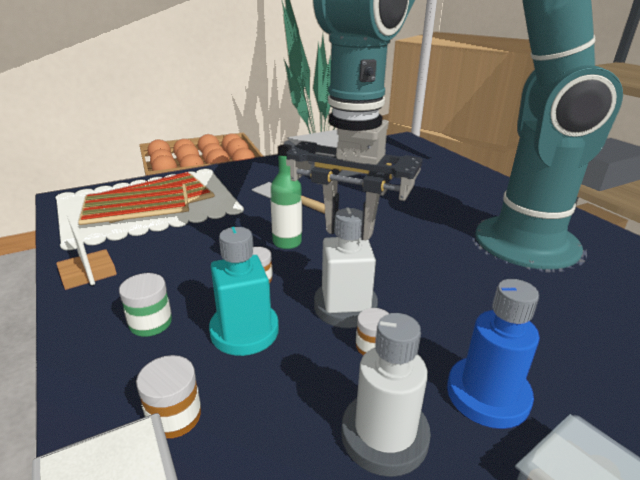

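The pads now hold the cap (45 mm, seen at (348,220)). Next: press, then turn.

Run:
```python
from h import *
c=np.array([.469,.0175])
env.movel(np.r_[c,.1065],rate=.03);s=st('press')
if s['wrist_force'][2]>6:
    q=np.array(s['joint_positions'])
    for k in range(1,5):
        q2=q.copy();q2[6]+=1.2*k/4;env.goto_joints(q2);s=st('turn')
    p,d=viewer.read_camera('wrist');cv2.imwrite('pics/w4.png',p[:,:,::-1])
    print(np.round(s['tcp_rot'],2))
```

```text
press 11.46 [0.469  0.0176 0.107 ] [-2.6  0.5  9.3] [-0.09  0.72 -0.  ] 0.0452 -1.285
turn 11.85 [0.4689 0.0176 0.1076] [-2.8 -0.3  8.6] [-0.07  0.73  0.04] 0.0451 -0.985
turn 12.24 [0.4688 0.0176 0.1075] [-3.7 -0.1  8.8] [-0.07  0.78  0.03] 0.0457 -0.685
turn 12.63 [0.4687 0.0176 0.1075] [-3.8  0.5  8.8] [-0.02  0.79  0.05] 0.0452 -0.385
turn 13.03 [0.4687 0.0176 0.1075] [-3.7 -0.4  8.8] [-0.03  0.73  0.02] 0.0452 -0.085
[[ 0.32 -0.    0.95]
 [-0.95 -0.    0.32]
 [ 0.   -1.   -0.  ]]
```

View pics/w4.png

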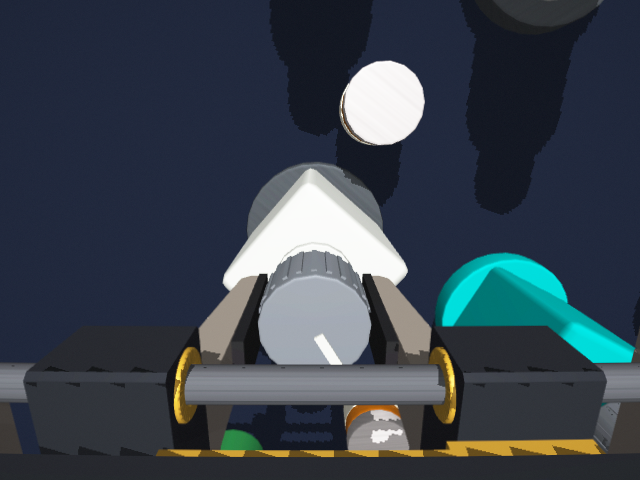

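The ridge at (328,350) keeps the same angle to the gripper as before, so the cap turned with it through about 1.2 rad while pressed. Next: ease up, open, retreat and check.

Run:
```python
from h import *
c=np.array([.469,.0175])
env.movel(np.r_[c,.1125],rate=.03);st('up')
effector.release();st('open')
env.movel(np.r_[c,.25],rate=.2);s=st('away')
p,W,col=cloud('wrist',(np.array(s['ee_pos']),np.array(s['tcp_rot'])));cv2.imwrite('pics/w5.png',p[:,:,::-1]);print(capfit(W,c,zlo=.172))
p=np.array(s['ee_pos']);env.movel(np.r_[.40,-.15,.34],rate=.25);st('clear')
p,W,col=cloud('top');cv2.imwrite('pics/t5.png',p[:,:,::-1])
print(capfit(W,c,zlo=.172))
```

```text
up 13.41 [0.4686 0.0176 0.1124] [-2.9  1.   5.2] [ 0.14  0.51 -0.01] 0.0453 -0.077
open 14.22 [0.469  0.0175 0.1125] [ 1.   0.2 -0.4] [-0.03 -0.1   0.07] 0.0918 -0.076
away 15.06 [0.4682 0.0173 0.249 ] [-0.3 -0.4 -0.5] [-0.02 -0.08 -0.  ] 0.0921 0.097
(2939, array([0.4683, 0.0167]), 0.0236, np.float64(0.1839), array([0.4678, 0.0182]))
clear 16.07 [ 0.4    -0.1487  0.3392] [-0.5  0.2  0.1] [-0.02 -0.09 -0.01] 0.0917 0.641
(735, array([0.4694, 0.0186]), 0.0235, np.float64(0.1851), array([0.4685, 0.0184]))
```

View pics/w5.png

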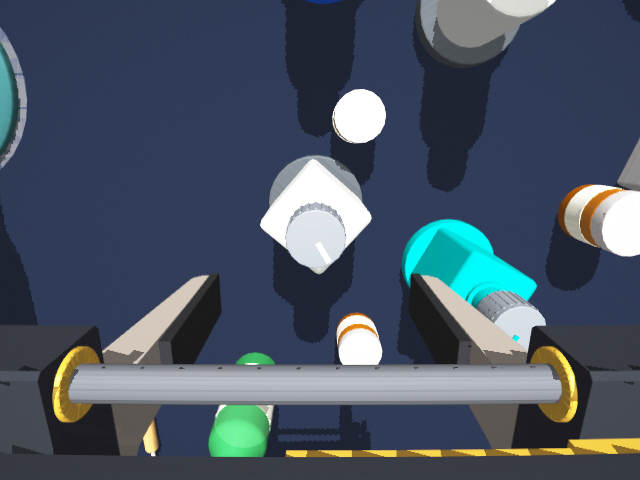

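View pics/t5.png

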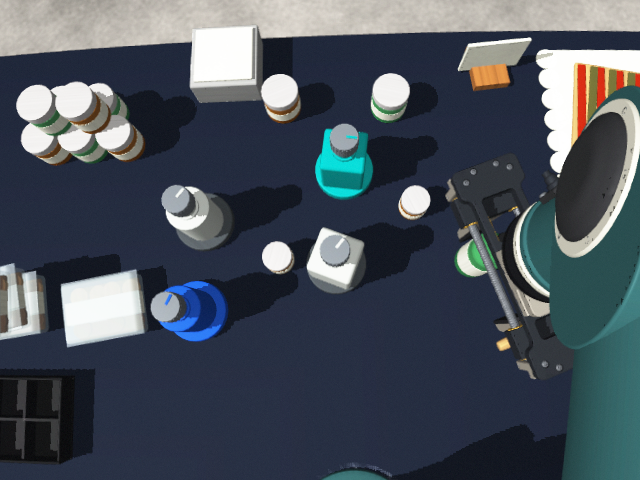

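In the top view the ridge at (340,243) now points up and to the right. Before, it pointed right. The cap top is back at the same height as at the start (0.185 in top depth). I'll measure the ridge angle from the saved pictures.

Run:
```python
import cv2,numpy as np
for f in['top0','t5']:
    im=cv2.imread(f'pics/{f}.png')[232:268,317:353].astype(int);g=im.min(2)
    yy,xx=np.mgrid[:36,:36];r=np.hypot(xx-18,yy-18)
    for t in (185,200,215):
        m=(g>t)&(r<13)
        P=np.c_[xx[m],-yy[m]].astype(float)
        if len(P)>4:
            w=np.linalg.svd(P-P.mean(0))[2][0];print(f,t,len(P),P.mean(0),np.degrees(np.arctan2(w[1],w[0])))
a=[cv2.resize(cv2.imread(f'pics/{f}.png')[230:270,315:355],(320,320),interpolation=0) for f in['top0','t5']]
cv2.imwrite('pics/cmp.png',np.hstack(a))
```

```text
top0 185 43 [ 24.8372093  -19.11627907] -17.817308736615853
top0 200 35 [ 25.11428571 -18.94285714] -16.07512251431727
top0 215 27 [ 24.77777778 -18.96296296] -16.12310926516268
t5 185 41 [ 21.80487805 -11.46341463] -129.05968888883584
t5 200 34 [ 21.91176471 -11.32352941] -130.80598593551278
t5 215 29 [ 21.93103448 -11.17241379] -130.10284158415652
```

View pics/cmp.png

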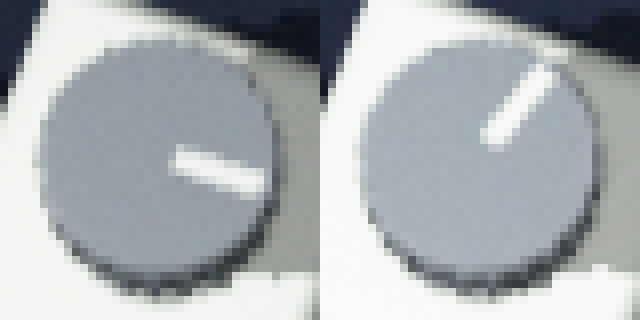

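The ridge went from about -16° to +50°, roughly 66° or 1.15 rad anticlockwise. That is past the catch, and the cap is up. Handing in.

Run:
```python
from h import *
st('end');print(workorder.finish_job())
```

```text
end 16.12 [ 0.4001 -0.1485  0.3391] [-0.3  0.6  0.3] [-0.05 -0.11 -0.01] 0.0916 0.642
the job is handed in; nothing more can be done
None
```

The square white bottle's cap is unlocked. I gripped it, pressed it down about 5 mm, turned it anticlockwise while pressed, let it rise, opened the fingers and moved clear. The job was handed in at 16.1 s of the 32 s allowed, and it gives no verdict.

**Last checks:**
- **Turn:** the ridge moved about 66° (1.15 rad) between the first and last top pictures, against the 0.7 rad needed.
- **Cap height:** its top is back at its starting height (0.184 m in the wrist depth, 0.185 m in the top depth).
- **Round bottle:** I never touched it, and its ridge looks unchanged in the top picture; I did not measure it.
- **Gripper:** it is clear of everything, with wrist force near zero.

**What went wrong:** the first grasp missed, and the fingers shut on nothing. They were just above the cap, because the real fingertips sit about 36 mm behind the TCP that the robot reports. My press then pushed the still-locked cap down about 4 mm with the closed tips, at about 8 N. Depth pictures showed the offset; I corrected for it, and the second grip closed on the cap at 45 mm.

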